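Bring the flip tags on the post-stock rail up to date

TASK

Bring the flip tags on the stock rail up to date: only the tags in front of full bins (four posts standing in them) may show the disc face, that is lean back towards their bin; all other tags must show the bar face, leaning towards the robot. With a fingertip, gently push over only the tags that are wrong, without pinching them. Leave the tags that are already right, the posts in the bins and everything else on the table as they are.

Things in the scene. Friction and masses are not known exactly. Their poses are not given: they have to be found in the camera images.
- holder_a: Black V-shaped holder of flip tag A, fixed on the stock rail (aluminium bar with four places 90 mm apart; it may stand at any). 64 mm along y, up to 44 mm along x, top 75 mm above the table. Origin: underside centre, 40 mm above the table; x points to its bin, centred 108 mm along +x (away from the robot), y along the rail, yaw within 0.25. Hinge pin: along y, 18 mm above the origin.
- tag_a (a joint): Flip tag A, rad: white plate 56 mm wide, 3 mm thick, 20 g, free edge 62 mm from the pin. 0 upright; +0.75 rests leaning to its bin, face with black DISC up; -0.75 rests leaning to the robot, face with black BAR up. At rest the edge is 42 mm before or behind the pin, 103 mm above the table. Free hinge (0.1 N), but a level push on the edge can jam by friction: follow its rising arc. Over 0.1 past upright it falls to the other stop in 1 s.
- holder_b: Black V-shaped holder of flip tag B, fixed on the stock rail (aluminium bar with four places 90 mm apart; it may stand at any). 64 mm along y, up to 44 mm along x, top 75 mm above the table. Origin: underside centre, 40 mm above the table; x points to its bin, centred 108 mm along +x (away from the robot), y along the rail, yaw within 0.25. Hinge pin: along y, 18 mm above the origin.
- tag_b (a joint): Flip tag B, rad: white plate 56 mm wide, 3 mm thick, 20 g, free edge 62 mm from the pin. 0 upright; +0.75 rests leaning to its bin, face with black DISC up; -0.75 rests leaning to the robot, face with black BAR up. At rest the edge is 42 mm before or behind the pin, 103 mm above the table. Free hinge (0.1 N), but a level push on the edge can jam by friction: follow its rising arc. Over 0.1 past upright it falls to the other stop in 1 s.
- holder_c: Black V-shaped holder of flip tag C, fixed on the stock rail (aluminium bar with four places 90 mm apart; it may stand at any). 64 mm along y, up to 44 mm along x, top 75 mm above the table. Origin: underside centre, 40 mm above the table; x points to its bin, centred 108 mm along +x (away from the robot), y along the rail, yaw within 0.25. Hinge pin: along y, 18 mm above the origin.
- tag_c (a joint): Flip tag C, rad: white plate 56 mm wide, 3 mm thick, 20 g, free edge 62 mm from the pin. 0 upright; +0.75 rests leaning to its bin, face with black DISC up; -0.75 rests leaning to the robot, face with black BAR up. At rest the edge is 42 mm before or behind the pin, 103 mm above the table. Free hinge (0.1 N), but a level push on the edge can jam by friction: follow its rising arc. Over 0.1 past upright it falls to the other stop in 1 s.
- holder_d: Black V-shaped holder of flip tag D, fixed on the stock rail (aluminium bar with four places 90 mm apart; it may stand at any). 64 mm along y, up to 44 mm along x, top 75 mm above the table. Origin: underside centre, 40 mm above the table; x points to its bin, centred 108 mm along +x (away from the robot), y along the rail, yaw within 0.25. Hinge pin: along y, 18 mm above the origin.
- tag_d (a joint): Flip tag D, rad: white plate 56 mm wide, 3 mm thick, 20 g, free edge 62 mm from the pin. 0 upright; +0.75 rests leaning to its bin, face with black DISC up; -0.75 rests leaning to the robot, face with black BAR up. At rest the edge is 42 mm before or behind the pin, 103 mm above the table. Free hinge (0.1 N), but a level push on the edge can jam by friction: follow its rising arc. Over 0.1 past upright it falls to the other stop in 1 s.
- bin_full1: Open black stock bin, 68 x 68 mm, 38 mm high, wall 3 mm, fixed on the plate behind the rail, with four posts in it: FULL. Origin: centre of its underside, 4 mm above the table. It may stand at any of the four places.
- bin_full2: Open black stock bin, 68 x 68 mm, 38 mm high, wall 3 mm, fixed on the plate behind the rail, with four posts in it: FULL. Origin: centre of its underside, 4 mm above the table. It may stand at any of the four places.
- bin_low: Open black stock bin, 68 x 68 mm, 38 mm high, wall 3 mm, fixed on the plate behind the rail, with one post in it: not full. Origin: centre of its underside, 4 mm above the table. It may stand at any of the four places.
- bin_empty: Open black stock bin, 68 x 68 mm, 38 mm high, wall 3 mm, fixed on the plate behind the rail, with nothing in it: not full. Origin: centre of its underside, 4 mm above the table. It may stand at any of the four places.
- post_f0: Steel pillar post, 25 mm diameter, 50 mm high, 0.19 kg, standing loose in bin_full1; its top is 57 mm above the table. Origin: centre of its underside. Not to be touched.
- post_f1: Steel pillar post, 25 mm diameter, 50 mm high, 0.19 kg, standing loose in bin_full1; its top is 57 mm above the table. Origin: centre of its underside. Not to be touched.
- post_f2: Steel pillar post, 25 mm diameter, 50 mm high, 0.19 kg, standing loose in bin_full1; its top is 57 mm above the table. Origin: centre of its underside. Not to be touched.
- post_f3: Steel pillar post, 25 mm diameter, 50 mm high, 0.19 kg, standing loose in bin_full1; its top is 57 mm above the table. Origin: centre of its underside. Not to be touched.
- post_g0: Steel pillar post, 25 mm diameter, 50 mm high, 0.19 kg, standing loose in bin_full2; its top is 57 mm above the table. Origin: centre of its underside. Not to be touched.
- post_g1: Steel pillar post, 25 mm diameter, 50 mm high, 0.19 kg, standing loose in bin_full2; its top is 57 mm above the table. Origin: centre of its underside. Not to be touched.
- post_g2: Steel pillar post, 25 mm diameter, 50 mm high, 0.19 kg, standing loose in bin_full2; its top is 57 mm above the table. Origin: centre of its underside. Not to be touched.
- post_g3: Steel pillar post, 25 mm diameter, 50 mm high, 0.19 kg, standing loose in bin_full2; its top is 57 mm above the table. Origin: centre of its underside. Not to be touched.
- post_low: Steel pillar post, 25 mm diameter, 50 mm high, 0.19 kg, standing loose in bin_low; its top is 57 mm above the table. Origin: centre of its underside. Not to be touched.
- lens_mount: Bystander: lens in a black ring mount on a steel pedestal post, 39 mm wide, 120 mm high, loose, near the right (-y) end of the rail. Origin: centre of its underside.
- dropper_bottle: Bystander: amber bottle, 48 mm diameter, 100 mm high, loose, near the left (+y) end of the rail. Origin: centre of its underside.
- hex_driver: Bystander: hand driver, 170 mm long, about 30 mm thick, lying loose on the table in front of the rail. Origin: under its middle; it lies along its x axis.
Not all that is in view belongs to the job. What is shaped like the bin_full1 but yellow is not meant.

How it is judged:
By the outcome, as a careful person would: the job done as asked, in the order asked, and still so for the second after the job is handed in, with the robot touching nothing.
It also fails if it takes over 58 s, if anything falls off the work surface, if the arm or the gripper's body presses on something with over 40 N, if the wrist force passes 120 N, or if a joint passes its speed limit or range.

ROBOT

A 6-joint arm with a two-finger parallel gripper is mounted at the origin on the work surface. World frame = base frame: x ahead of the robot, y to its left, z up, the work surface at z = 0. Lengths are in m, angles in rad, forces in N, time in s.
With the tool pointing down it reaches from about 0.325 to 0.75 m from the base axis. Payload 7.6 kg.
Tool frame: the origin (TCP) lies midway between the tips of the shut fingers; the grasp point (between the pads) lies 19 mm behind it; z points along the fingers, y is the direction in which the jaws open and shut (so a half turn about z gives the same grasp; the last joint's range is limited). The gripper opens to 85 mm and grips with 20 to 120 N. Pads are 22 mm wide; open, the fingers measure 114 mm over their backs; the gripper's body (76 mm by 85 mm) begins 54 mm behind the grasp point. The pads swing forward as they close: fully open they stand 13 mm farther back than shut.
Start: joints at [1.085, 0.052, 1.401, -0, 1.689, -0.07], TCP at [0.212, 0.48, 0.231] pointing down, gripper open.
Joint ranges: [-2.9, 2.9], [-0.91, 2.17], [0.12, 2.37], [-1.06, 4.2], [0.26, 2.73], [-2.93, 2.93]. Speed limits (rad/s): [2.57, 2.57, 3.01, 3.14, 3.14, 3.14].

INTERFACE

Orientations are given as a unit quaternion [x, y, z, w].
In Python, from bench import bot gives the robot as it stands. Calls block until the motion is done:
- bot.reach(position, orientation): joint-space move of the TCP to a pose.
- bot.move_l(position, rate=0.15, rot=None): straight line of the TCP; rot=None keeps the orientation; rate is the mean speed in m/s.
- bot.move_joints(angles): joint-space move.
- bot.move_gripper(opening, effort=None): opening from 0.0 (shut) to 1.0 (fully open); effort is the grip in N (None keeps the last); returns when the fingers have stopped.
- bot.hold(seconds).
- bot.solve_ik(position, orientation): joint angles nearest the present ones, or None.
- bot.sense(): the state.
- bot.capture(name): name is "scene" or "top" or "wrist"; returns a dict with "color" (384x512x3 uint8, red, green, blue), "intrinsics" (3x3 intrinsics, pixels), "k1" (the pictures are not rectified: a ray, as slopes to the right and down, at radius r is drawn at 1 + k1 r^2 times it, then the intrinsics apply), "world_from_camera" (4x4, takes a point from camera to world coordinates). Camera axes: x right, y down, z forward; pixel columns grow to the right and rows downward; lengths in m; the calibration is good to about 2 mm. A picture is of the moment at which its call begins. There is no depth.
A pose or a line that the arm cannot do raises bot.MotionError and nothing moves.
- bot.job_done(): hands the job in, once; it reports no verdict.
Trained networks look in the newest picture that a camera, given by its name, has taken for a name from the list of things; names that differ only in an ending like _2 or _b are one class to them, and where a whole thing is asked for, a point or a joint stands for the part that bears it (a point fixed in the world has none). Each returns a list of dicts, best first, with "score" (0 to 1); they miss things now and then, are a little off and sometimes report something else, mostly with a low value. They report only what shows in the picture. A call takes as long as a camera call. They do not tell look-alikes from the thing itself.
- bot.spot_in(camera, query): "bbox" ([left, top, right, bottom] in pixels, round what is visible of it).
The state is a dict: "clock": time; "joints": joint angles; "joint_vel": joint speeds; "tau": joint torques, N m; "ee_pos": TCP position; "eef_rot": TCP orientation; "wrist_force": force on the tool from outside, world axes, zero at the start; "wrist_torque": the same for the moment, N m; "finger_gap": opening from 0.0 (shut) to 1.0 (fully open).
Only numpy, scipy, OpenCV 4.12 (cv2) and the standard library are available. Lean on these libraries where they do the work, as an engineer would, in place of code of your own. Each camera call takes 0.05 s, during which the arm holds its last target. There are 200 camera calls.

## Working session

There is one attempt and no reset: what is moved stays moved. The work goes in short steps, each a Python script; the robot and the scene stay as the last script left them, time stands still between calls to the robot, and variables do not carry over. Pictures are saved under pics/ and viewed, about 8 in all and at most 12, crops included, and the job is handed in when it is done.

```bash
mkdir -p pics; ls
cat > h.py <<'E'
import numpy as np, cv2
from bench import bot
def cap(n,f):
    c=bot.capture(n); cv2.imwrite('pics/'+f+'.png',c['color'][:,:,::-1]); np.savez('pics/'+f+'.npz',**{k:np.array(v) for k,v in c.items()}); return c
def proj(c,P):
    T=np.linalg.inv(np.array(c['world_from_camera'])); p=np.atleast_2d(P)@T[:3,:3].T+T[:3,3]
    s=p[:,:2]/p[:,2:]; s=s*(1+float(c['k1'])*(s**2).sum(1,keepdims=True)); K=np.array(c['intrinsics'])
    return s*[K[0,0],K[1,1]]+K[:2,2]
def unproj(c,uv,z):
    K=np.array(c['intrinsics']); k=float(c['k1']); d=(np.atleast_2d(uv).astype(float)-K[:2,2])/[K[0,0],K[1,1]]; s=d.copy()
    for _ in range(20): s=d/(1+k*(s**2).sum(1,keepdims=True))
    T=np.array(c['world_from_camera']); r=np.c_[s,np.ones(len(s))]@T[:3,:3].T; o=T[:3,3]
    return o+r*((z-o[2])/r[:,2])[:,None]
E
python3 - <<'E'
from h import *
for n in ('scene','top'):
    c=cap(n,n+'0'); print(n,np.round(c['world_from_camera'],3).tolist(),c['k1'])
    for q in ('holder_a','tag_a','bin_full1','bin_low','bin_empty','lens_mount','dropper_bottle','hex_driver'):
        print(q,[(np.round(d['bbox']).astype(int).tolist(),round(d['score'],2)) for d in bot.spot_in(n,q)])
a=cv2.imread('pics/top0.png'); cv2.imwrite('pics/top0b.png',cv2.resize(a,(800,600)))
print(bot.sense())
E
```

```text
pics
scene [[-0.011, 0.825, -0.565, 1.075], [1.0, 0.015, 0.002, 0.005], [0.01, -0.565, -0.825, 0.798], [0.0, 0.0, 0.0, 1.0]] -0.07949312034767014
holder_a [([274, 138, 303, 180], 0.62), ([192, 148, 225, 183], 0.57), ([200, 203, 208, 216], 0.44)]
tag_a [([155, 146, 183, 179], 0.92), ([277, 137, 302, 167], 0.78), ([194, 143, 219, 172], 0.75), ([236, 164, 262, 173], 0.47)]
bin_full1 [([273, 108, 304, 136], 0.92), ([118, 268, 159, 310], 0.91), ([235, 270, 273, 308], 0.9), ([72, 212, 110, 248], 0.9), ([156, 209, 187, 243], 0.86), ([194, 202, 230, 241], 0.58)]
bin_low [([236, 158, 263, 184], 0.71), ([239, 199, 272, 239], 0.62)]
bin_empty [([254, 201, 265, 221], 0.74), ([274, 196, 316, 230], 0.59)]
lens_mount [([92, 147, 112, 188], 0.7)]
dropper_bottle [([335, 141, 356, 180], 0.58), ([157, 206, 187, 245], 0.28)]
hex_driver [([223, 110, 251, 160], 0.66), ([191, 145, 225, 186], 0.33)]
top [[-0.029, -0.996, 0.081, 0.491], [-0.999, 0.026, -0.027, 0.012], [0.025, -0.082, -0.996, 1.141], [0.0, 0.0, 0.0, 1.0]] 0.03754330676226101
holder_a [([208, 216, 233, 242], 0.8), ([259, 246, 283, 305], 0.64),
[... 798 characters left out ...]
[255, 247, 284, 309], 0.96)]
{'clock': 0.9, 'joints': array([ 1.08470171e+00,  5.21984702e-02,  1.40069196e+00, -3.27880174e-05,
        1.68857365e+00, -7.03227756e-02]), 'joint_vel': array([ 0.00163065, -0.00087093,  0.0005115 , -0.00063411, -0.00058036,
        0.00118477]), 'tau': array([-1.27846752e-04, -3.81540191e+01, -3.60307252e+01, -1.59723659e-04,
        2.82389456e-04,  1.24049251e-05]), 'ee_pos': array([0.21205738, 0.48029903, 0.2313282 ]), 'eef_rot': array([2.06393684e-01, 9.78469030e-01, 5.73442038e-05, 3.33097558e-05]), 'wrist_force': array([0.43979176, 0.17742703, 0.31369658]), 'wrist_torque': array([ 0.01353564,  0.03346103, -0.05813957]), 'finger_gap': 0.9972457645026743}
```

Run:
```python
import cv2
a=cv2.imread('pics/top0.png')[90:320,140:410]; cv2.imwrite('pics/t1.png',cv2.resize(a,None,fx=2.6,fy=2.6,interpolation=cv2.INTER_CUBIC))
a=cv2.imread('pics/scene0.png')[90:320,60:370]; cv2.imwrite('pics/s1.png',cv2.resize(a,None,fx=2.5,fy=2.5,interpolation=cv2.INTER_CUBIC))
```

```text
(no output)
```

View pics/t1.png

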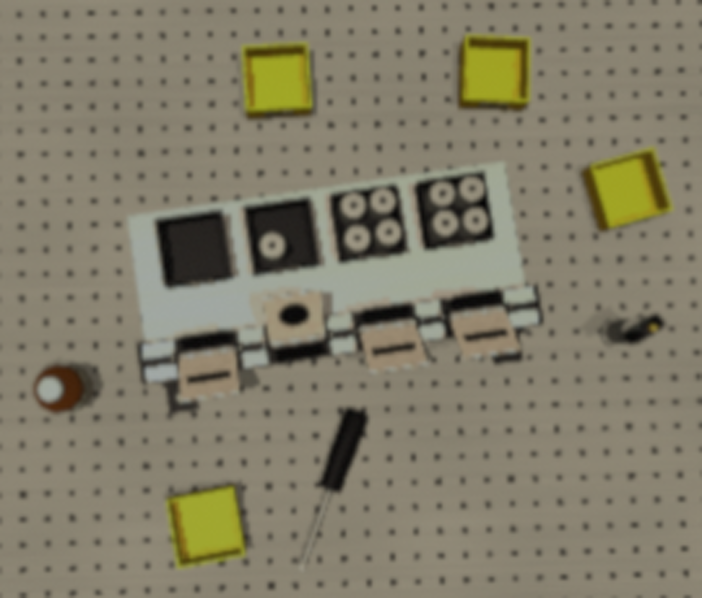

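View pics/s1.png

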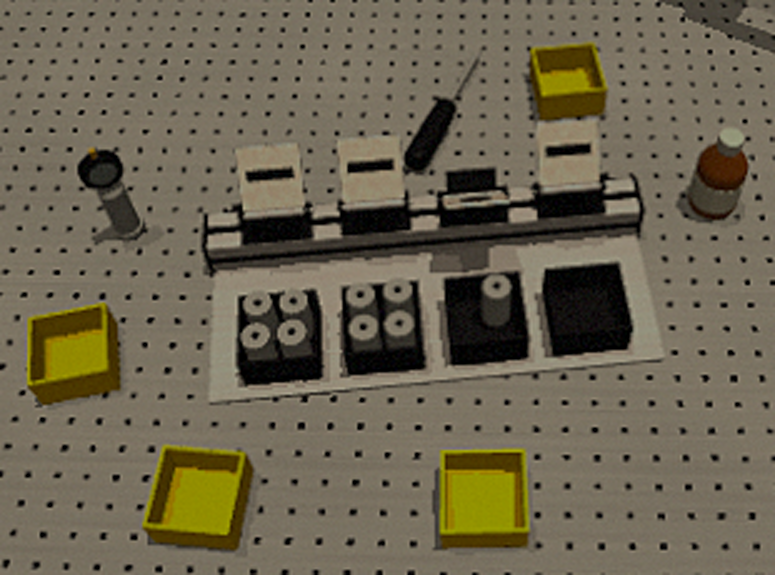

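Both views agree. Seen from the robot, left to right:

| Position | Bin | Tag shows | Crop px (top) | Verdict |
|---|---|---|---|---|
| 1 | empty | bar | (208,376) | right |
| 2 | one post | disc | (292,315) | wrong |
| 3 | full | bar | (393,348) | wrong |
| 4 | full | bar | (485,335) | wrong |

Next I'll fit the rail pose.

Run:
```python
from h import *
from scipy.optimize import least_squares
t=np.load('pics/top0.npz'); s=np.load('pics/scene0.npz')
# local: x to bin, y left, slots y=135,45,-45,-135
Y=[.135,.045,-.045,-.135]; L=[];O=[];C=[]
def add(c,l,px):
    L.append(l);C.append(c)
    O.append((np.array(px)+.5)/(2.6 if c==0 else 2.5)-.5+((140,90) if c==0 else (60,90)))
for i,(a,b) in {0:((180,402),(240,393)),2:((367,370),(426,360)),3:((461,358),(517,347))}.items():
    add(0,(-.042,Y[i]+.028,.103),a); add(0,(-.042,Y[i]-.028,.103),b)
add(0,(.042,Y[1]+.028,.103),(252,295)); add(0,(.042,Y[1]-.028,.103),(325,290))
for i,q in enumerate([((157,220),(227,210),(237,277),(165,287)),((246,207),(312,199),(320,267),(254,275)),((331,194),(401,184),(408,254),(338,262)),((416,181),(486,172),(494,241),(423,249))]):
    for p,d in zip(q,((1,1),(1,-1),(-1,-1),(-1,1))): add(0,(.108+.034*d[0],Y[i]+.034*d[1],.042),p)
for i,(b,a) in {0:((539,124),(598,120)),2:((338,140),(401,135)),3:((237,148),(300,142))}.items():
    add(1,(-.042,Y[i]+.028,.103),a); add(1,(-.042,Y[i]-.028,.103),b)
L=np.array(L);O=np.array(O);C=np.array(C)
def W(p,l): c,n=np.cos(p[2]),np.sin(p[2]); return np.c_[p[0]+c*l[:,0]-n*l[:,1],p[1]+n*l[:,0]+c*l[:,1],l[:,2]]
def f(p,m): 
    w=W(p,L); r=np.where((C==0)[:,None],proj(t,w),proj(s,w))-O; return r[m]
for m in (C==0,C==1,C>=0):
    r=least_squares(lambda p:f(p,m).ravel(),[.55,0,0],loss='soft_l1'); print(r.x.round(4),np.sqrt((r.fun**2).mean()).round(2))
print(f(r.x,C>=0).round(1).tolist()); np.save('rail.npy',r.x)
```

```text
[ 0.5288 -0.0526  0.1169] 1.19
[ 0.5293 -0.0493  0.1189] 0.2
[ 0.5288 -0.0514  0.1137] 1.11
[[-0.6, -0.3], [-0.9, -0.1], [0.4, 1.5], [0.2, 2.1], [0.4, 0.9], [1.3, 2.0], [3.6, 1.7], [-2.0, 0.4], [-1.2, -0.6], [-2.3, -0.3], [-2.6, -0.4], [-0.9, -0.7], [-1.3, -0.3], [-1.1, -0.7], [-0.4, -1.4], [-0.8, -0.8], [-0.1, 0.1], [-1.5, 0.4], [-0.4, -1.1], [0.9, -0.6], [1.0, 0.4], [-0.6, 0.3], [0.3, -0.9], [2.1, -0.4], [-0.4, 0.0], [-1.2, 0.1], [-0.9, -0.3], [-0.7, -0.4], [-0.8, -0.1], [-0.7, -0.6]]
```

```bash
cat >> h.py <<'E'
from scipy.spatial.transform import Rotation as R
P=np.load('rail.npy') if __import__('os').path.exists('rail.npy') else None
def w(x,y,z): c,n=np.cos(P[2]),np.sin(P[2]); return [P[0]+c*x-n*y,P[1]+n*x+c*y,z]
c_,n_=(np.cos(P[2]),np.sin(P[2])) if P is not None else (1,0)
Q=R.from_matrix(np.array([[c_,n_,0],[n_,-c_,0],[0,0,-1]]).T.reshape(3,3).T).as_quat()
HALF=.011
def flip(y,d,end=.28):
    """push tag at rail place y; d=+1 towards bin, -1 towards robot"""
    bot.reach(w(-d*.075,y,.19),Q); bot.move_l(w(-d*.075,y,.088),.12)
    for a in np.linspace(-.75,end,7):
        bot.move_l(w(d*(.062*np.sin(a)-HALF-.001),y,.058+.062*np.cos(a)-.015),.05)
        print(a.round(2),np.round(bot.sense()['wrist_force'],1))
    bot.move_l(w(-d*.03,y,.14),.1); bot.move_l(w(-d*.05,y,.19),.15)
E
python3 - <<'E'
from h import *
print(R.from_quat(Q).as_matrix().round(2).tolist())
for d,y in ((1,-.045),(1,-.135),(-1,.045)):
    for x,z in ((-.075,.19),(-.075,.088),(0,.105)): print(np.round(w(d*x,y,z),3),np.round(bot.solve_ik(w(d*x,y,z),Q),2))
bot.move_gripper(0.0); flip(-.045,1); bot.hold(.5); print(bot.sense()['clock'])
bot.reach(w(-.2,0,.25),Q)
c=cap('top','t2'); cv2.imwrite('pics/t2b.png',cv2.resize(cv2.imread('pics/t2.png')[140:280,140:410],None,fx=2.6,fy=2.6,interpolation=cv2.INTER_CUBIC))
c=cap('scene','s2'); cv2.imwrite('pics/s2b.png',cv2.resize(cv2.imread('pics/s2.png')[90:260,80:370],None,fx=2.6,fy=2.6,interpolation=cv2.INTER_CUBIC))
E
```

```text
[[0.99, 0.11, 0.0], [0.11, -0.99, 0.0], [0.0, 0.0, -1.0]]
[ 0.459 -0.105  0.19 ] [-0.3  -0.09  1.62 -0.    1.61  1.15]
[ 0.459 -0.105  0.088] [-0.3  -0.    1.75 -0.    1.4   1.15]
[ 0.534 -0.096  0.105] [-0.25  0.18  1.52 -0.    1.44  1.21]
[ 0.47  -0.194  0.19 ] [-0.46  0.02  1.52 -0.    1.61  0.99]
[ 0.47  -0.194  0.088] [-0.46  0.1   1.64 -0.    1.4   0.99]
[ 0.544 -0.186  0.105] [-0.39  0.27  1.42 -0.    1.46  1.06]
[0.598 0.002 0.19 ] [-0.06  0.27  1.24 -0.    1.63  1.4 ]
[0.598 0.002 0.088] [-0.06  0.34  1.36 -0.    1.44  1.4 ]
[ 0.524 -0.007  0.105] [-0.08  0.13  1.58 -0.    1.44  1.37]
-0.75 [ 0.   0.1 -0.8]
-0.58 [-0.4  0.3  0. ]
-0.41 [ 0.6  0.2 -0.4]
-0.24 [-0.6  0.6  0.1]
-0.06 [ 0.9 -0.4  0.1]
0.11 [-0.1  0.3 -0.3]
0.28 [-1.1 -0.5 -0.1]
9.3833
```

View pics/s2b.png

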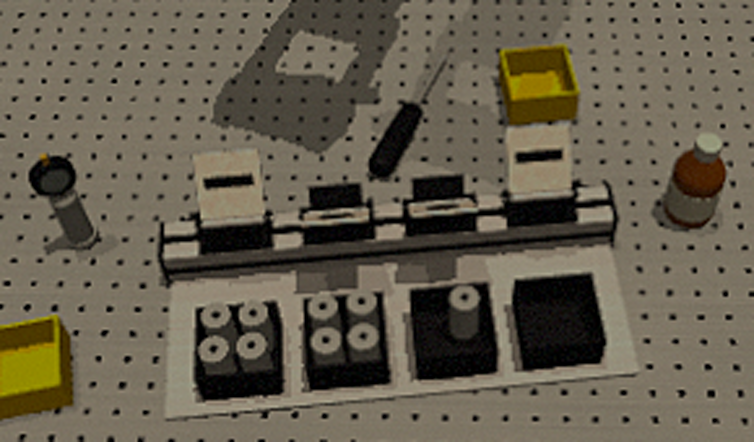

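The third tag now leans towards its bin (edge at crop (337,215)) and nothing else moved. I'll push the other two the same way.

Run:
```python
from h import *
flip(-.135,1); flip(.045,-1); bot.move_l(w(.05,.045,.25),.2); bot.reach(w(-.2,0,.25),Q); bot.hold(.5)
print(bot.sense()['clock'])
a=cap('top','t3');b=cap('scene','s3')
f=lambda n,r:cv2.resize(cv2.imread(n)[r],None,fx=2.6,fy=2.6,interpolation=cv2.INTER_CUBIC)
cv2.imwrite('pics/s3b.png',f('pics/s3.png',np.s_[90:260,80:370])); cv2.imwrite('pics/t3b.png',f('pics/t3.png',np.s_[90:320,140:410]))
```

```text
-0.75 [ 0.7 -0.8  0.2]
-0.58 [-0.5  0.4 -0.1]
-0.41 [ 0.4 -0.4  0.1]
-0.24 [-0.1  0.9 -0.5]
-0.06 [ 0.5 -0.1  0.2]
0.11 [-0.1  0.5 -0.3]
0.28 [ 1.2  0.6 -0.2]
-0.75 [-0.6 -0.5  0.4]
-0.58 [ 0.1 -0.8 -0.3]
-0.41 [ 0.8  0.9 -0.3]
-0.24 [ 0.1  0.7 -0.1]
-0.06 [ 0.3 -0.5 -0.5]
0.11 [ 0.1 -0.1 -0.6]
0.28 [ 0.2 -0.4  0.8]
23.7
```

View pics/s3b.png

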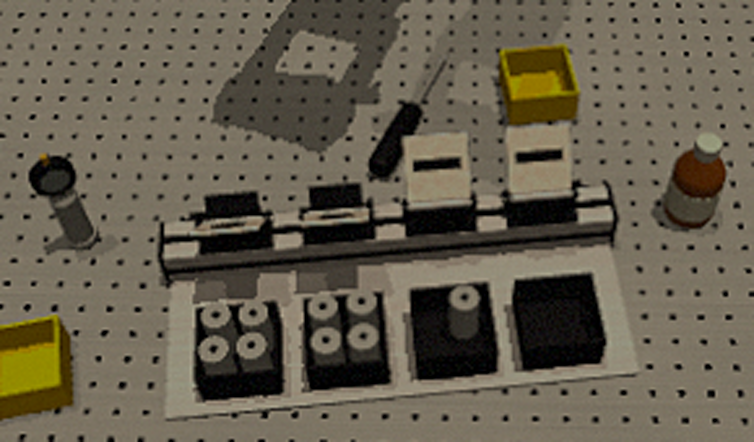

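View pics/t3b.png

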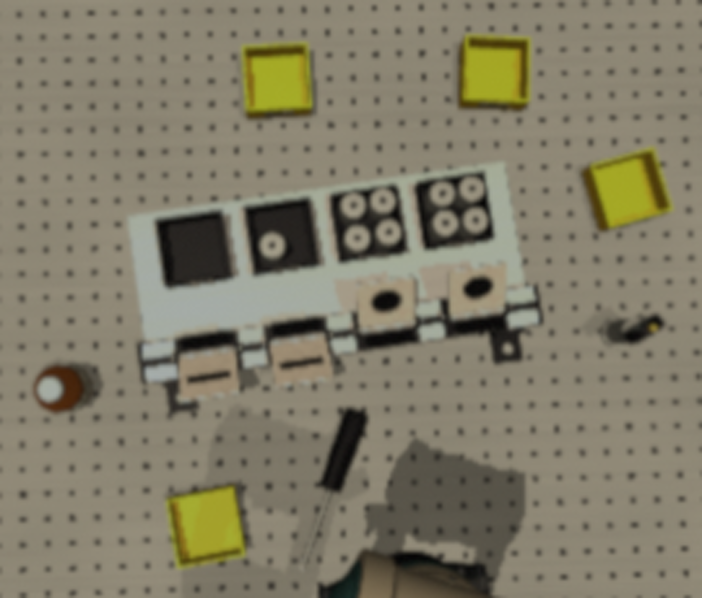

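Both full bins now show discs ((387,301) and (478,287) in the top crop). The one-post and empty bins show bars ((301,363) and (208,376)). The posts, driver, bottle and lens mount are where they were, so I'm handing in.

```bash
python3 -c "
from h import *
bot.job_done(); print(bot.sense()['clock'])"
```

```text
the job is handed in; nothing more can be done
the job is handed in; nothing more can be done
```

The rail is up to date and the job is handed in. With the shut fingertip following each tag's arc, I pushed over the three wrong tags. The two at the full bins (third and fourth from the left, seen from the robot) now show the disc, and the one at the one-post bin (second) shows the bar. The tag at the empty bin was already right, so I left it alone.

- **Final pictures:** the top and scene views, taken just before hand-in, both showed all four tags correct. By eye, the posts, lens mount, bottle, driver and yellow bins were where they started. The arm was clear of everything.
- **Force and time:** wrist force readings stayed at about 1.2 N or less per axis during the pushes. The clock stood at 23.7 s before the last two pictures, against the 58 s limit.
- **Disagreements:** the rail position from the two cameras differed by about 3 mm, and my corner points for the second tag were up to 3.6 px off the fit. Neither affected the pushes. No checks failed, but I took no picture after hand-in.

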